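Let down the wound spring of a reel

TASK

The hose is off this spring-return reel but its drum is still wound up on the ratchet. Push the red pawl lever over to its far stop without forcing it, take the crank by its black handle and wind it up a little, towards the robot, so that the loaded pawl jumps clear, then ease the drum back the other way, slowly and always in hand, until it sits gently on its stop, and let go there. Never let the drum run or drive it hard into its stop, and leave the other things on the wall alone.

Things in the scene. Friction and masses are not known exactly. Their poses are not given: they have to be found in the camera images.
- reel: Green steel reel frame bolted to the wall, 210 x 160 mm foot, two side plates; origin: centre of its underside. Its z is up, its y runs along the axle, its x is level, square to the axle, and points roughly away from the robot. Axle 130 mm up. Crank on the -y side, ratchet wheel (96 mm across, 14 teeth, plane at y +75 mm) with pawl and red lever on the +y side; drum 156 mm across between.
- axle (a point): Point on the drum's axis in the plane of the middle of the crank handle, 138 mm from the reel's middle towards its -y, 130 mm up. The handle's centre circles this point at 100 mm radius in the reel's x-z plane. Axes as the reel's.
- handle: Centre of the crank's black handle: freely spinning sleeve, 24 mm across, 78 mm long, axis along the reel's y. Gripped from above across its axis, it lets the gripper keep its direction while the crank goes round. The crank is clamped on the axle anywhere: at the start it leans -0.4 to 0.1 rad from upright (+ along the reel's x). The spring pulls 7 to 9 N on it, along +x over the top, then down.
- drum (a joint): Angle of the drum (the crank turns with it), rad: about 0.02 at the start, hanging on the pawl; it grows as the drum is let down, the way the spring pulls: handle over the top along the reel's +x, then down. Winding up (handle towards the robot) to about -0.1 frees a released pawl. The yellow stop with rubber block is clamped by hand and ends the let-down anywhere from 1.25 to 2.0: feel for it.
- lever_tab (a point): Middle of the red lever's tab, 10 x 24 (along y) x 20 mm, 54 mm above the lever's pivot and swinging about it in the reel's x-z plane (pivot at reel x +54 mm, y +92 mm, 183 mm up).
- pawl_lever (a joint): Pawl lever angle, rad: 0 engaged (leans 0.45 towards the reel's -x), 0.9 at its far stop (leans 0.45 towards +x). Stiff pivot: about 3 to 6 N at the tab moves it, it stays where it is put. It lifts the pawl through a spring: while a tooth bears on the pawl the pawl stays in though the lever is over, and jumps out when the drum is wound up a little.
- pawl_tip (a point): Nose of the brass pawl. In the reel's frame it is about 174 mm up when in a tooth, 195 mm or more when it has jumped clear; the tooth tips reach 178 mm.
- grease_pot: Bystander: stainless grease pot with hinged lid, 100 mm across, 98 mm high; origin under its centre.
- spray_bottle: Bystander: green spray bottle with white head, 80 mm across, 241 mm high; origin under its centre.
- nozzle: Bystander: aluminium blow nozzle with brass tip lying on the wall, 138 mm long along its x, 26 mm thick; origin under its body, 50 mm from the blunt end.
- swivel_elbow: Bystander: brass swivel elbow off the hose, 30 mm block with two spigots, 51 mm high; origin under the block.
- tyre_lever1: Bystander: aluminium tyre lever lying flat, 240 x 17 x 6 mm, long along its x; origin under its middle.
- tyre_lever2: Bystander: second aluminium tyre lever, 240 x 17 x 6 mm, long along its x; origin under its middle.
- socket_rack: Bystander: wooden peg rack with six sockets, 70 x 270 (along y) mm, 64 mm high; origin under its centre.

How it is judged:
By the outcome, as a careful person would: the job done as asked, in the order asked, and still so for the second after the job is handed in, with the robot touching nothing.
It also fails if it takes over 70 s, if anything falls off the work surface, if the arm or the gripper's body presses on something with over 40 N, if the wrist force passes 120 N, or if a joint passes its speed limit or range.

ROBOT

A 6-joint arm with a two-finger parallel gripper is mounted at the origin on the work surface. World frame = base frame: x ahead of the robot, y to its left, z up, the work surface at z = 0. Lengths are in mm, angles in rad, forces in N, time in s.
With the tool pointing down it reaches from about 350 to 775 mm from the base axis. Payload 7.3 kg.
Tool frame: the origin (TCP) lies on the front face of the gripper's body, between the roots of the fingers; the fingertips stand 66 mm ahead of it and the grasp point (between the pads) lies 47 mm ahead of it (bot.tip_extent is the distance from the TCP to the fingertips, in mm); z points along the fingers, y is the line along which they close (so a half turn about z gives the same grasp; the last joint's range is limited). The gripper opens to 92 mm and grips with 3 to 60 N. Pads are 19 mm wide; open, the fingers measure 130 mm over their backs; the gripper's body (75 mm by 190 mm) begins 47 mm behind the grasp point.
Start: joints at [-1.343, 0.342, 1.524, -0, 1.275, -0.146], TCP at [191.729, -488.752, 292.241] pointing down, gripper open.
Joint ranges: [-2.53, 2.53], [-0.77, 2.02], [0.04, 2.7], [-1, 4.14], [0.28, 2.66], [-3.11, 3.11]. Speed limits (rad/s): [2.57, 2.57, 3.14, 3.14, 3.14, 3.14].

INTERFACE

Orientations are given as [roll, pitch, yaw] about the fixed x, y, z axes, in that order (R = Rz(yaw) Ry(pitch) Rx(roll)).
In Python, from plant import readout, viewer, order, bot gives the robot as it stands.
- The arm moves only by the shell command python3 -m creep 'ROWS'. ROWS is text: rows parted by semicolons, each of 7 numbers parted by spaces: the shift along the world's x, y, z in m, then the turn, a rotation vector about the world's x, y, z in rad, then the opening in per cent of the stroke, from 0 (shut) to 100 (fully open). A call has 1 to 8 rows; each row shifts and turns the commanded pose from where the row before left it; what a row does not reach is not made up. A row lasts 1/12 s, in which the tool goes at most 41.7 mm and 7.16 degrees, less where a joint would pass 70% of its speed; a pose out of reach is approached as far as the arm can. A call is refused whole if a number of a shift passes 0.0417 or a number of a turn 0.125, either way. A call with a gripper value outside its range is refused whole. The fingers move at their own pace and stop on an object; the grip force is fixed at half the most. Time passes only in rows, so rows that do not move let the fingers close. It gives the time, the measured TCP pose, the force, the opening and the grip force at its end, in the units of the state.
- readout.get_obs(): the state, without advancing time (a new reading comes with each control period).
- viewer.capture(name): name is "side" or "top" or "wrist"; returns the picture (420x560x3 uint8, red, green, blue); there is no depth.
- viewer.camera_info(name): a dict with "fx", "fy", "cx", "cy" (pixels), "D" ([k1, k2, p1, p2, k3] as OpenCV has them; the pictures are not rectified), "origin" and "rotation" of the camera in the world. Camera axes: x right, y up, looking along -z (the intrinsics and any distortion apply to the point x, -y, -z); pixel columns grow to the right and rows downward; lengths in mm; the calibration is good to about 2 mm. A picture is of the moment at which its call begins: read the wrist's pose just before it. camera_info takes no time and is no camera call; for the wrist camera it gives the pose at the moment of the call.
- order.close_job(): hands the job in; it is judged then, once.
The state is a dict: "time": time; "joint_positions": joint angles; "dq": joint speeds; "tau": joint torques, N m; "tool_pos": TCP position; "tcp_rot": TCP orientation; "contact_force": force on the tool from outside, world axes, zero at the start; "moment": the same for the moment, N m; "grip_width": finger opening in mm; "finger_force": force on a finger pad.
Only numpy, scipy, OpenCV 4.12 (cv2) and the standard library are available. Lean on these libraries where they do the work, as an engineer would, in place of code of your own. Each camera call takes 0.05 s, during which the arm holds its last target. There are 200 camera calls.

## Working session

There is one attempt and no reset: what is moved stays moved. The work goes in short steps, Python scripts to look and compute and a shell command to move; the robot and the scene stay as the last step left them, time stands still between calls to the robot, and variables do not carry over. Pictures are saved under pics/ and viewed, at most 10 in all, crops included, and the job is handed in when it is done.

```bash
ls; mkdir -p pics; python3 - <<'E'
from plant import readout, viewer
import cv2
for n in ("side","top"):
    i=viewer.camera_info(n); print(n,i)
    cv2.imwrite(f"pics/{n}0.png",cv2.cvtColor(viewer.capture(n),cv2.COLOR_RGB2BGR))
print(readout.get_obs())
E
```

```text
pics
side {'fx': 422.76714381565046, 'fy': 422.76714381565046, 'cx': 274.97661110524626, 'cy': 212.61469893813486, 'D': array([-0.0225695,  0.       ,  0.       ,  0.       ,  0.       ]), 'origin': array([-55.31276714, 763.53285759, 883.82398983]), 'rotation': array([ 0.94948674,  0.01732568, -2.44660632])}
top {'fx': 460.8175335422795, 'fy': 460.8175335422795, 'cx': 288.8836765940549, 'cy': 210.75931873109394, 'D': array([-0.07699464,  0.        ,  0.        ,  0.        ,  0.        ]), 'origin': array([ 436.1862951 ,   10.79868207, 1516.49873818]), 'rotation': array([ 0.09761025, -0.00613002, -1.57803876])}
{'time': 0.1, 'joint_positions': array([-1.34302344e+00,  3.42646023e-01,  1.52490951e+00, -7.77501740e-08,
        1.27542519e+00, -1.46004459e-01]), 'dq': array([ 1.03024266e-03,  2.68920894e-04, -1.87383982e-03,  6.23445775e-04,
       -9.06009374e-04,  3.46947212e-05]), 'tau': array([ 1.78669936e-03, -4.32004809e+01, -2.44694656e+01,  7.19226524e-02,
        5.25641721e-02, -5.99752866e-05]), 'tool_pos': array([ 191.65121751, -488.47237173,  291.62223601]), 'tcp_rot': array([-3.14021934e+00, -2.01871859e-04,  3.73777235e-01]), 'contact_force': array([ 0.35929633, -0.02816784, -0.04465089]), 'moment': array([-0.02381629, -0.03238015,  0.00303958]), 'finger_force': 0.0, 'grip_width': 91.86509699836164}
```

View pics/side0.png

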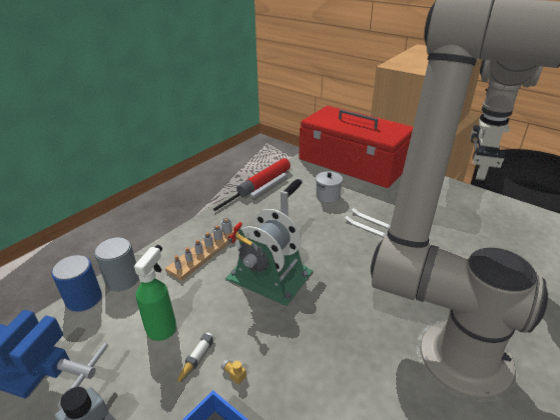

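View pics/top0.png

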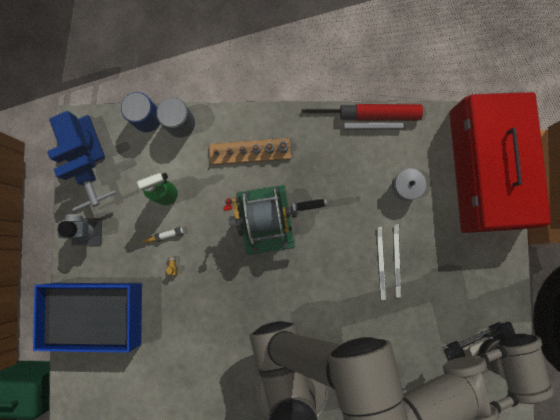

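The side view shows the reel at about (270,260), the red lever at (235,232) and the black handle at (293,187). The top view shows the reel at (265,220), the handle at (311,204) and the lever at (228,204).

```bash
cat > h.py <<'E'
import numpy as np, cv2
from plant import readout, viewer
from scipy.spatial.transform import Rotation as Ro
def ray(i,uv):
    K=np.array([[i['fx'],0,i['cx']],[0,i['fy'],i['cy']],[0,0,1]])
    p=cv2.undistortPoints(np.array([[uv]],float),K,i['D'])[0,0]
    d=Ro.from_euler('xyz',i['rotation']).apply([p[0],-p[1],-1]); return np.array(i['origin']),d/np.linalg.norm(d)
def tri(rs):
    A=[np.eye(3)-np.outer(d,d) for o,d in rs]
    X=np.linalg.solve(sum(A),sum(a@o for a,(o,d) in zip(A,rs)))
    return X,[round(float(np.linalg.norm(a@(X-o))),1) for a,(o,d) in zip(A,rs)]
def plane(i,uv,z):
    o,d=ray(i,uv); return o+d*(z-o[2])/d[2]
def proj(i,P):
    q=Ro.from_euler('xyz',i['rotation']).inv().apply(np.array(P)-i['origin'])
    K=np.array([[i['fx'],0,i['cx']],[0,i['fy'],i['cy']],[0,0,1]])
    return cv2.projectPoints(np.array([[q[0],-q[1],-q[2]]]),np.zeros(3),np.zeros(3),K,i['D'])[0][0,0]
def save(n,im,box=None,s=1):
    if box: im=im[box[1]:box[3],box[0]:box[2]]
    im=cv2.resize(im,None,fx=s,fy=s,interpolation=cv2.INTER_CUBIC)
    cv2.imwrite(f'pics/{n}.png',cv2.cvtColor(im,cv2.COLOR_RGB2BGR))
E
python3 - <<'E'
from h import *
import numpy as np
a=cv2.cvtColor(cv2.imread('pics/top0.png'),4); b=cv2.cvtColor(cv2.imread('pics/side0.png'),4)
A=cv2.resize(a[170:270,215:335],None,fx=3.3,fy=3.3,interpolation=2); B=cv2.resize(b[170:310,215:325],None,fx=3.6,fy=3.6,interpolation=2)
h=max(A.shape[0],B.shape[0]); p=lambda x:np.pad(x,((0,h-x.shape[0]),(0,0),(0,0)))
save('crop0',np.hstack([p(A),p(B)]))
T=viewer.camera_info('top');S=viewer.camera_info('side')
C={}
for n,im,box in(('top',a,(290,190,335,215)),('side',b,(275,172,310,205))):
    c=im[box[1]:box[3],box[0]:box[2]].astype(int)
    for k,m in(('dark',c.max(2)<45),):
        ys,xs=np.nonzero(m); 
        nn,l,st,ce=cv2.connectedComponentsWithStats(m.astype('uint8'))
        for j in range(1,nn):
            if st[j,4]>8: print(n,k,st[j]+[box[0],box[1],0,0,0],ce[j]+box[:2])
for n,im,box in(('top',a,(215,190,240,220)),('side',b,(222,215,250,250))):
    c=im[box[1]:box[3],box[0]:box[2]].astype(int)
    m=(c[...,0]>100)&(c[...,1]<60)&(c[...,2]<60)
    nn,l,st,ce=cv2.connectedComponentsWithStats(m.astype('uint8'))
    for j in range(1,nn): print(n,'red',st[j]+[box[0],box[1],0,0,0],ce[j]+box[:2])
E
```

```text
top dark [297 200  28  11 205] [309.95609756 204.69756098]
side dark [287 180  14  15  93] [293.75268817 186.46236559]
top red [224 199   8  12  51] [227.50980392 205.74509804]
side red [228 223  14  19  66] [234.87878788 231.33333333]
```

View pics/crop0.png

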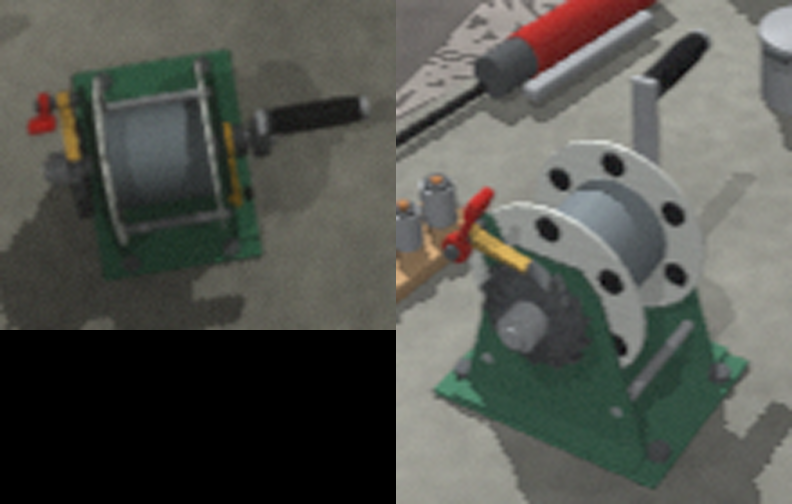

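The crop shows the foot corners in the top view at about (237,193), (285,185), (294,247) and (246,254). The red tab is at about (227,208) in the top view and (242,225) in the side view, leaning towards the robot. The crank is nearly upright and its black handle is clear in both views.

```bash
python3 - <<'E'
from h import *
np.set_printoptions(precision=1,suppress=True)
T=viewer.camera_info('top');S=viewer.camera_info('side')
f=[plane(T,p,7) for p in((236.8,192.7),(285.3,185.2),(294.4,247.3),(246.2,253.9))]
g=[plane(S,p,7) for p in((225.3,279.2),(286.1,304.7),(312.8,270.6))]
print('foot top',*f,'side',*g)
c=np.mean(f,0); xd=(f[0]+f[1]-f[2]-f[3])[:2]; yaw=np.arctan2(xd[1],xd[0]); print('c',c,'yaw',yaw)
print('sizes',[np.linalg.norm(f[i]-f[(i+1)%4]) for i in range(4)])
H,r=tri([ray(T,(310,204.7)),ray(S,(293.75,186.5))]);print('handle',H,r)
L,r=tri([ray(T,(227.3,208)),ray(S,(240.8,225))]);print('tab',L,r)
R=np.array([[np.cos(yaw),-np.sin(yaw)],[np.sin(yaw),np.cos(yaw)]])
for n,P in(('H',H),('L',L)): print(n,'in reel',R.T@(P-c)[:2],P[2])
def pt(x,y,z): return np.r_[c[:2]+R@[x,y],z]
for l in(-.45,.45): print('tabexp',pt(54+54*np.sin(l),92,183+54*np.cos(l)))
print('axle',pt(0,-138,130))
E
```

```text
foot top [645.1 172.2   7. ] [669.   11.7   7. ] [463.8 -16.7   7. ] [443.4 140.8   7. ] side [640.2 180.5   7. ] [440.1 145.5   7. ] [461.9  -9.4   7. ]
c [555.3  77.    7. ] yaw 0.14589925968297204
sizes [np.float64(162.25820868934778), np.float64(207.13990797890688), np.float64(158.82508330821122), np.float64(204.10480851526577)]
handle [576.7 -58.4 234.2] [2.0, 2.0]
tab [568.4 172.4 236.3] [2.6, 2.6]
H in reel [   1.5 -137.1] 234.2402257776145
L in reel [26.8 92.5] 236.28741241087172
tabexp [572.1 172.5 231.6]
tabexp [618.6 179.3 231.6]
axle [575.4 -59.5 130. ]
```

```bash
python3 -m creep '.0137 .0273 .0135 0 0 .056 0;.0137 .0273 .0135 0 0 .056 0;.0137 .0273 .0135 0 0 .056 0;.0137 .0273 .0135 0 0 .056 0;.0137 .0273 .0135 0 0 .056 0;.0137 .0273 .0135 0 0 .056 0;.0137 .0273 .0135 0 0 .056 0;.0137 .0273 .0135 0 0 .056 0' 
python3 -m creep '.0137 .0273 0 0 0 .056 0;.0137 .0273 0 0 0 .056 0;.0137 .0273 0 0 0 .056 0;.0137 .0273 0 0 0 .056 0;.0137 .0273 0 0 0 .056 0;.0137 .0273 0 0 0 .056 0;.0137 .0273 0 0 0 .056 0;.0137 .0273 0 0 0 .056 0'
```

```text
time: 0.77
tool_pos: [301.5, -268.8, 400.7]
tcp_rot: [-3.141, -0.0, 0.824]
contact_force: [0.6, -0.1, 0.4]
grip_width: 43.2
finger_force: 0.0
time: 1.43
tool_pos: [411.2, -50.4, 400.1]
tcp_rot: [-3.141, 0.0, 1.273]
contact_force: [0.4, -0.9, -1.7]
grip_width: 0.2
finger_force: 0.0
```

```bash
python3 -m creep '.0137 .0273 0 0 0 .056 0;.0137 .0273 0 0 0 .056 0;.0137 .0273 0 0 0 .056 0;.0137 .0273 0 0 0 .056 0;.0137 .0273 0 0 0 .056 0;.0137 .0273 0 0 0 .056 0;.0137 .0273 0 0 0 .056 0;.0137 .0273 0 0 0 .052 0;'  || true
python3 - <<'E'
from h import *
print(readout.get_obs()['tool_pos'],readout.get_obs()['tcp_rot'])
i=viewer.camera_info('wrist');im=viewer.capture('wrist');print(i['origin'],i['rotation']);save('w1',im)
E
```

```text
time: 2.1
tool_pos: [520.8, 168.0, 399.8]
tcp_rot: [-3.141, 0.0, 1.717]
contact_force: [0.2, 0.7, 1.1]
grip_width: 0.3
finger_force: 0.0
[520.83066175 167.984938   399.77361239] [-3.14076617e+00  7.60289129e-05  1.71672465e+00]
[510.47235812 244.01194963 491.20615308] [-2.86056893e-01 -2.57672735e-04  1.46289532e-01]
```

View pics/w1.png

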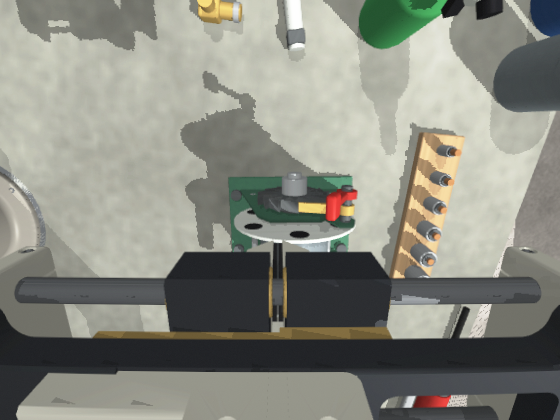

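The wrist view shows the red tab at about (333,206), the pivot at (348,194) and the brass pawl at (313,208), still engaged. The fingers are at (278,285).

```bash
python3 - <<'E'
from h import *
np.set_printoptions(precision=1,suppress=True)
i=viewer.camera_info('wrist');T=viewer.camera_info('top');S=viewer.camera_info('side')
im=cv2.cvtColor(cv2.imread('pics/w1.png'),4).astype(int)[170:240,300:370]
m=((im[...,0]>120)&(im[...,1]<60)&(im[...,2]<60)).astype('uint8')
n,l,st,ce=cv2.connectedComponentsWithStats(m)
for j in range(1,n):
  if st[j,4]>10: print(st[j]+[300,170,0,0,0],ce[j]+[300,170])
for p in((333,206),(333,214)): print(plane(i,p,231),plane(i,p,240))
print(tri([ray(T,(227.3,208)),ray(S,(240.8,225)),ray(i,(333,208))]))
print([plane(i,p,7) for p in((229,178),(352,177))])
print(proj(T,[568,172,231]),proj(i,[520.8,168,334]))
E
```

```text
[326 190  30  31 207] [334.5 200.5]
[573.5 183.8 231. ] [571.3 186.  240. ]
[575.1 176.2 231. ] [572.9 178.7 240. ]
(array([570. , 175.9, 234.9]), [1.7, 6.4, 7.5])
[array([445.1, 150.1,   7. ]), array([648.2, 182.9,   7. ])]
[228.3 209. ] [272.2 265.3]
```

```bash
python3 -m creep '0 .0005 -.014 0 0 0 0;0 .0005 -.014 0 0 0 0;0 .0005 -.014 0 0 0 0;0 .0005 -.014 0 0 0 0;0 .0005 -.014 0 0 0 0;0 0 -.014 0 0 0 0;0 0 -.014 0 0 0 0;0 0 -.012 0 0 0 0'
python3 -m creep '.004 .0006 0 0 0 0 0;.004 .0006 0 0 0 0 0;.004 .0006 0 0 0 0 0;.004 .0006 0 0 0 0 0;.004 .0006 0 0 0 0 0;0 0 0 0 0 0 0'
python3 - <<'E'
from h import *
save('t2',viewer.capture('top'),(200,170,300,245),4);save('s2',viewer.capture('side'),(190,150,330,255),4)
E
```

```text
time: 2.82
tool_pos: [520.1, 168.8, 288.8]
tcp_rot: [-3.14, 0.0, 1.714]
contact_force: [-0.3, -0.1, -0.0]
grip_width: 0.3
finger_force: 0.0
time: 3.32
tool_pos: [541.5, 172.0, 290.7]
tcp_rot: [3.14, -0.0, 1.714]
contact_force: [0.1, -0.3, -0.2]
grip_width: 0.2
finger_force: 0.0
```

View pics/s2.png

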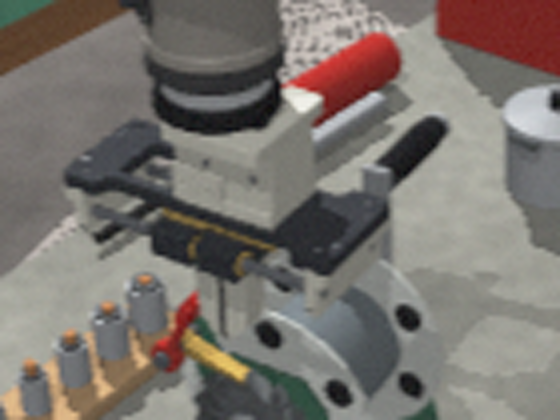

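The side crop shows the closed fingers just on the robot side of the tab (tab at (190,305) in the crop) and nothing touching. I'll push gently.

```bash
python3 -m creep '.003 .00045 0 0 0 0 0;.003 .00045 0 0 0 0 0;.003 .00045 0 0 0 0 0;.003 .00045 0 0 0 0 0'
python3 -m creep '.003 .00045 0 0 0 0 0;.003 .00045 0 0 0 0 0;.003 .00045 0 0 0 0 0'
python3 -m creep '.003 .00045 0 0 0 0 0;.003 .00045 0 0 0 0 0'
```

```text
time: 3.75
tool_pos: [552.3, 173.8, 290.5]
tcp_rot: [-3.141, 0.0, 1.714]
contact_force: [-4.5, -1.0, 2.7]
grip_width: 0.4
finger_force: 2.1
time: 4.0
tool_pos: [561.8, 175.1, 290.3]
tcp_rot: [3.142, -0.0, 1.714]
contact_force: [-3.6, -0.7, 2.9]
grip_width: 0.5
finger_force: 1.8
time: 4.17
tool_pos: [567.8, 176.1, 290.2]
tcp_rot: [3.142, 0.0, 1.714]
contact_force: [-3.5, -0.0, 1.8]
grip_width: 0.6
finger_force: 1.7
```

```bash
python3 -m creep '.003 .00045 0 0 0 0 0;.003 .00045 0 0 0 0 0;.003 .00045 0 0 0 0 0;.003 .00045 0 0 0 0 0'
python3 -m creep '.0025 .0004 0 0 0 0 0;.0025 .0004 0 0 0 0 0'
python3 -m creep '.001 .00015 0 0 0 0 0;.001 .00015 0 0 0 0 0'
python3 -m creep '.001 .00015 0 0 0 0 0;.001 .00015 0 0 0 0 0'
```

```text
time: 4.5
tool_pos: [579.8, 177.8, 290.1]
tcp_rot: [-3.141, 0.0, 1.714]
contact_force: [-3.1, -0.1, 2.4]
grip_width: 0.6
finger_force: 1.9
time: 4.67
tool_pos: [584.6, 178.6, 289.9]
tcp_rot: [-3.141, 0.0, 1.714]
contact_force: [-5.3, -1.0, 0.4]
grip_width: 0.5
finger_force: 2.0
time: 4.83
tool_pos: [586.4, 178.9, 289.7]
tcp_rot: [-3.14, 0.0, 1.714]
contact_force: [-3.2, -0.5, -2.0]
grip_width: 0.5
finger_force: 1.9
time: 5.0
tool_pos: [588.3, 179.1, 289.7]
tcp_rot: [-3.14, 0.0, 1.714]
contact_force: [-4.1, 0.3, -0.9]
grip_width: 0.1
finger_force: 1.9
```

```bash
for k in 1 2 3; do :; done; python3 -m creep '.001 .00015 0 0 0 0 0;.001 .00015 0 0 0 0 0' | sed -n '1,2p;4p'
python3 -m creep '.001 .00015 0 0 0 0 0;.001 .00015 0 0 0 0 0'| sed -n '1,2p;4p'
python3 -m creep '.001 .00015 0 0 0 0 0;0 0 0 0 0 0 0'| sed -n '1,2p;4p'
```

```text
time: 5.17
tool_pos: [590.4, 179.5, 290.0]
contact_force: [-4.8, -1.1, -1.2]
time: 5.33
tool_pos: [592.5, 179.8, 290.2]
contact_force: [-4.5, -0.2, -0.8]
time: 5.5
tool_pos: [593.7, 180.0, 290.3]
contact_force: [-3.2, -0.8, -2.1]
```

```bash
python3 -m creep '.001 .00015 0 0 0 0 0;0 0 0 0 0 0 0'| sed -n '1,2p;4p'
python3 -m creep '.001 .00015 0 0 0 0 0;0 0 0 0 0 0 0'| sed -n '1,2p;4p'
python3 -m creep '.001 .00015 0 0 0 0 0;0 0 0 0 0 0 0'| sed -n '1,2p;4p'
```

```text
time: 5.67
tool_pos: [594.7, 180.1, 290.3]
contact_force: [-4.4, 0.0, -1.3]
time: 5.83
tool_pos: [595.6, 180.3, 290.3]
contact_force: [-3.9, -1.4, -0.7]
time: 6.0
tool_pos: [596.7, 180.4, 290.3]
contact_force: [-4.2, 0.0, -1.3]
```

```bash
python3 -m creep '.001 .00015 0 0 0 0 0;0 0 0 0 0 0 0'| sed -n '1,2p;4p'
python3 -m creep '.001 .00015 0 0 0 0 0;0 0 0 0 0 0 0'| sed -n '1,2p;4p'
python3 -m creep '.001 .00015 0 0 0 0 0;0 0 0 0 0 0 0'| sed -n '1,2p;4p'
```

```text
time: 6.17
tool_pos: [597.7, 180.6, 290.3]
contact_force: [-2.6, -0.3, -0.7]
time: 6.33
tool_pos: [598.7, 180.7, 290.3]
contact_force: [-4.3, 0.3, -0.5]
time: 6.5
tool_pos: [599.3, 180.8, 290.2]
contact_force: [-6.6, -1.0, -0.2]
```

```bash
python3 -m creep '.0006 .0001 0 0 0 0 0;0 0 0 0 0 0 0'| sed -n '1,2p;4p'; python3 - <<'E'
from h import *
o=viewer.capture('side');save('s3',o,(200,200,300,275),6)
E
```

```text
time: 6.67
tool_pos: [599.4, 180.9, 290.2]
contact_force: [-7.6, -1.9, 0.7]
```

View pics/s3.png

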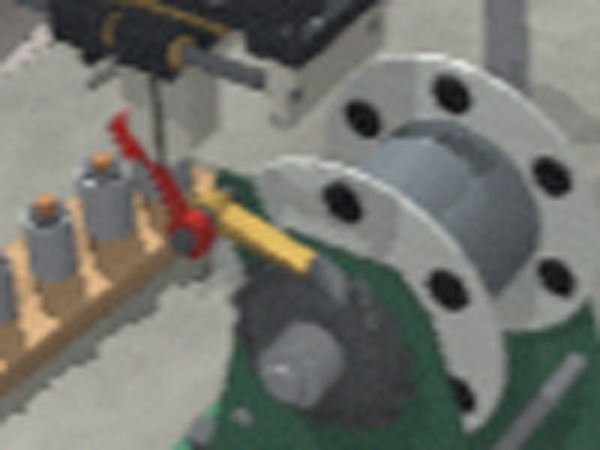

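The side crop shows the lever leaning well over to the far side, and the pawl nose still sits in the wheel. At the stop the force rose to 7.6 N and the lever stopped moving. Next I retreat and go over to the handle.

```bash
python3 -m creep '-.008 -.0012 0 0 0 0 0;-.008 -.0012 0 0 0 0 0;0 0 .015 0 0 0 0;0 0 .015 0 0 0 0;0 0 .015 0 0 0 0;0 0 .015 0 0 0 0;0 0 .015 0 0 0 0;0 0 .015 0 0 0 0'
python3 -m creep '-.001 -.036 0 0 0 0 70;-.001 -.036 0 0 0 0 70;-.001 -.036 0 0 0 0 70;-.001 -.036 0 0 0 0 70;-.001 -.036 0 0 0 0 70;-.001 -.036 0 0 0 0 70;-.001 -.036 0 0 0 0 70;-.001 -.036 0 0 0 0 70'
python3 - <<'E'
from h import *
i=viewer.camera_info('wrist');im=viewer.capture('wrist');print(i['origin'],i['rotation']);save('w4',im)
a=proj(i,[576,-56,232]);print(a)
c=im[60:235,150:420].max(2)<50
n,l,st,ce=cv2.connectedComponentsWithStats(c.astype('uint8'))
for j in range(1,n):
  if st[j,4]>60: print(st[j]+[150,60,0,0,0],ce[j]+[150,60])
E
```

```text
time: 7.38
tool_pos: [585.2, 178.6, 381.8]
tcp_rot: [3.137, 0.0, 1.714]
contact_force: [0.1, -1.4, 0.0]
grip_width: 0.6
finger_force: 0.0
time: 8.05
tool_pos: [576.8, -111.7, 381.2]
tcp_rot: [3.137, 0.002, 1.714]
contact_force: [0.6, 0.3, 0.2]
grip_width: 49.3
finger_force: 0.0
[566.19483052 -35.48261684 472.47112973] [-0.28806008 -0.00515755  0.14311788]
[284.16482095 150.59187376]
[232  76  12   9  96] [237.5625      79.51041667]
[ 274   98   14   99 1179] [279.85835454 146.1620017 ]
[292  98  10  98 704] [297.55823864 144.62784091]
```

View pics/w4.png

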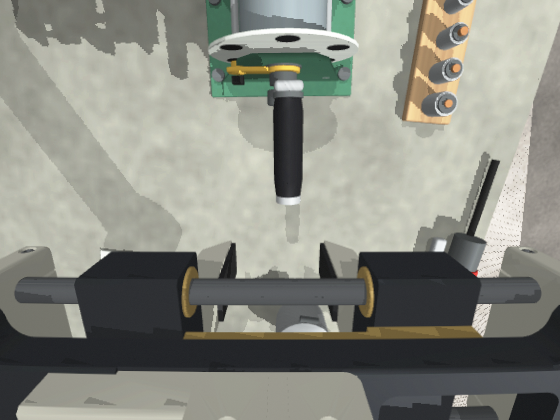

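The wrist view shows the handle from (288,98) to (288,197), centred at (288,146), vertical in the picture and centred between the open fingers. The yellow stop arm is at about (262,70).

```bash
python3 - <<'E'
from h import *
np.set_printoptions(precision=1,suppress=True)
i=dict(viewer.camera_info('wrist'));i['origin']=np.array([566.195,-35.483,472.471]);i['rotation']=[-0.28806,-.00516,.14312]
T=viewer.camera_info('top');S=viewer.camera_info('side')
W=ray(i,(288,146));t=ray(T,(310,204.7));s=ray(S,(293.75,186.5))
print(tri([W,t,s]),tri([W,t]),tri([W,s]))
for z in(226,230,234): print(plane(i,(288,146),z),plane(i,(288,98),z),plane(i,(288,197),z),plane(T,(310,204.7),z),plane(S,(293.75,186.5),z))
print(readout.get_obs()['tool_pos'])
E
```

```text
(array([576.8, -55.6, 235.5]), [4.2, 2.1, 3.8]) (array([580.3, -55.9, 210.8]), [2.6, 2.6]) (array([575.3, -53.9, 236.8]), [3.7, 3.7])
[578.8 -52.4 226. ] [573.1 -15.3 226. ] [585.5 -95.3 226. ] [579.3 -57.7 226. ] [582.9 -69.8 226. ]
[578.6 -52.1 230. ] [573.  -15.7 230. ] [585.2 -94.4 230. ] [578.8 -57.5 230. ] [579.  -64.8 230. ]
[578.4 -51.8 234. ] [572.9 -16.  234. ] [584.8 -93.4 234. ] [578.4 -57.2 234. ] [575.2 -59.7 234. ]
[ 576.5 -118.   380.7]
```

```bash
python3 -m creep '.0005 .011 -.003 0 0 0 70;.0005 .011 -.003 0 0 0 70;.0005 .011 -.003 0 0 0 70;.0005 .011 -.003 0 0 0 70;0 0 0 0 0 0 70;0 0 0 0 0 0 70'
```

```text
time: 8.6
tool_pos: [578.2, -63.6, 368.3]
tcp_rot: [3.141, 0.0, 1.717]
contact_force: [0.7, 0.2, -0.6]
grip_width: 64.2
finger_force: 0.0
```

```bash
python3 -m creep '.001 -.001 -.013 0 0 0 70;0 0 -.013 0 0 0 70;0 0 -.013 0 0 0 70;0 0 -.013 0 0 0 70;0 0 -.013 0 0 0 70;0 0 -.013 0 0 0 70;0 0 -.012 0 0 0 70;0 0 0 0 0 0 70'
python3 - <<'E'
from h import *
i=viewer.camera_info('wrist');a=viewer.capture('wrist')[60:360,130:430];b=viewer.capture('side')[140:260,210:330]
save('w5',np.hstack([a,cv2.resize(b,(300,300),interpolation=2)]),None,1.3)
E
```

```text
time: 9.27
tool_pos: [578.4, -66.2, 276.0]
tcp_rot: [-3.138, -0.001, 1.714]
contact_force: [-0.3, -0.5, -0.6]
grip_width: 64.4
finger_force: 0.0
```

View pics/w5.png

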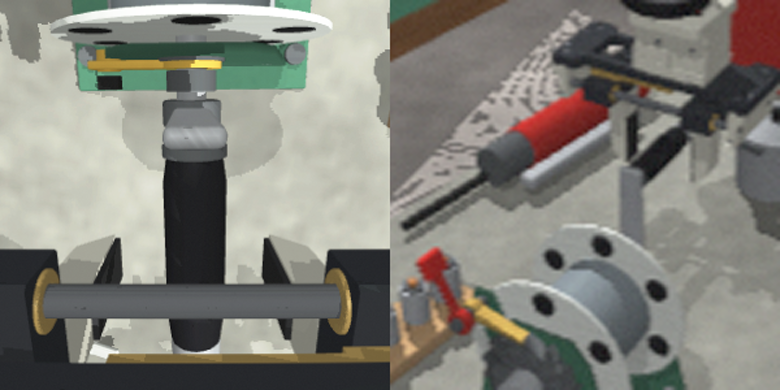

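The picture shows the handle centred between the open fingers with both fingers clear. I close now.

```bash
python3 -m creep '0 0 0 0 0 0 0;0 0 0 0 0 0 0;0 0 0 0 0 0 0;0 0 0 0 0 0 0;0 0 0 0 0 0 0;0 0 0 0 0 0 0;0 0 0 0 0 0 0;0 0 0 0 0 0 0'
```

```text
time: 10.03
tool_pos: [579.4, -66.4, 278.4]
tcp_rot: [3.141, 0.0, 1.714]
contact_force: [2.1, 0.3, 1.5]
grip_width: 23.5
finger_force: 30.0
```

```bash
python3 -m creep '-.002 -.0003 0 0 0 0 0;-.002 -.0003 0 0 0 0 0;-.002 -.0003 0 0 0 0 0;-.002 -.0003 0 0 0 0 0' | grep -v rot
python3 -m creep '-.002 -.0003 0 0 0 0 0;-.002 -.0003 -.0003 0 0 0 0;-.001 -.00015 -.0003 0 0 0 0;0 0 0 0 0 0 0' | grep -v rot
python3 - <<'E'
from h import *
save('s6',viewer.capture('side'),(200,200,300,275),6)
E
```

```text
time: 10.37
tool_pos: [572.6, -67.5, 278.3]
contact_force: [8.9, 1.8, -3.8]
grip_width: 23.3
finger_force: 30.0
time: 10.7
tool_pos: [567.7, -68.2, 277.9]
contact_force: [8.8, 0.9, -3.4]
grip_width: 23.1
finger_force: 30.0
```

View pics/s6.png

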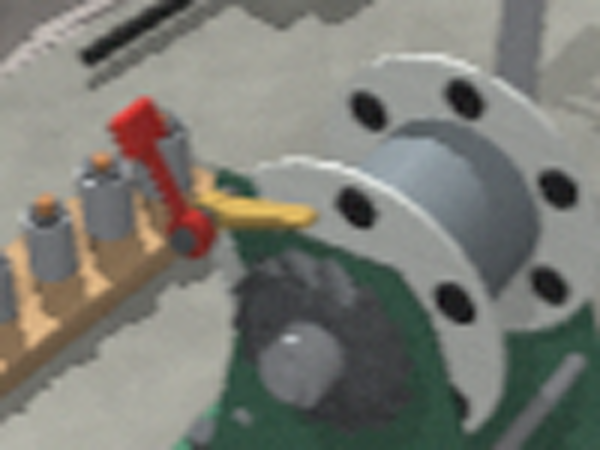

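The side crop shows the pawl up at (310,212), clear of the wheel, with the lever still over. I work out the arc increments next.

```bash
python3 - <<'E'
import numpy as np
for s,a,b in((.03,-.10,1.13),(.015,1.16,2.06)):
  k=4
  for p in np.arange(a,b,s*k):
    m=p+s*k/2; L=100*2*np.sin(s*k/2)/k
    print(f'{p:.2f} {L*np.cos(m)*.989:.1f} {L*np.cos(m)*.146:.2f} {-L*np.sin(m):.1f}',end=' | ')
E
python3 -m creep '.003 .0004 .0001 0 0 0 0;.003 .0004 .0001 0 0 0 0;.003 .0004 .0001 0 0 0 0;.003 .0004 0 0 0 0 0;.003 .0004 -.0001 0 0 0 0;.003 .0004 -.0002 0 0 0 0;.0029 .0004 -.0003 0 0 0 0;.0029 .0004 -.0004 0 0 0 0' | grep -v rot
```

```text
-0.10 3.0 0.44 0.1 | 0.02 3.0 0.44 -0.2 | 0.14 2.9 0.43 -0.6 | 0.26 2.8 0.42 -0.9 | 0.38 2.7 0.40 -1.3 | 0.50 2.5 0.37 -1.6 | 0.62 2.3 0.34 -1.9 | 0.74 2.1 0.30 -2.2 | 0.86 1.8 0.27 -2.4 | 0.98 1.5 0.22 -2.6 | 1.10 1.2 0.17 -2.7 | 1.16 0.6 0.08 -1.4 | 1.22 0.5 0.07 -1.4 | 1.28 0.4 0.06 -1.4 | 1.34 0.3 0.04 -1.5 | 1.40 0.2 0.03 -1.5 | 1.46 0.1 0.02 -1.5 | 1.52 0.0 0.00 -1.5 | 1.58 -0.1 -0.01 -1.5 | 1.64 -0.1 -0.02 -1.5 | 1.70 -0.2 -0.03 -1.5 | 1.76 -0.3 -0.05 -1.5 | 1.82 -0.4 -0.06 -1.4 | 1.88 -0.5 -0.07 -1.4 | 1.94 -0.6 -0.09 -1.4 | 2.00 -0.7 -0.10 -1.3 | 2.06 -0.7 -0.11 -1.3 | time: 11.42
tool_pos: [591.6, -64.6, 277.4]
contact_force: [7.8, 2.0, -2.1]
grip_width: 23.1
finger_force: 30.0
```

```bash
python3 -m creep '.0029 .0004 -.0006 0 0 0 0;.0029 .0004 -.0006 0 0 0 0;.0029 .0004 -.0006 0 0 0 0;.0029 .0004 -.0006 0 0 0 0;.0028 .0004 -.0009 0 0 0 0;.0028 .0004 -.0009 0 0 0 0;.0028 .0004 -.0009 0 0 0 0;.0028 .0004 -.0009 0 0 0 0' | grep -v rot
python3 -m creep '.0027 .0004 -.0013 0 0 0 0;.0027 .0004 -.0013 0 0 0 0;.0027 .0004 -.0013 0 0 0 0;.0027 .0004 -.0013 0 0 0 0' | grep -v rot
```

```text
time: 12.08
tool_pos: [614.4, -61.1, 271.3]
contact_force: [7.2, 3.5, -2.2]
grip_width: 23.0
finger_force: 30.0
time: 12.42
tool_pos: [625.3, -59.4, 266.1]
contact_force: [8.1, 3.5, -1.3]
grip_width: 23.1
finger_force: 30.0
```

```bash
python3 -m creep '.0025 .0004 -.0016 0 0 0 0;.0025 .0004 -.0016 0 0 0 0;.0025 .0004 -.0016 0 0 0 0;.0025 .0004 -.0016 0 0 0 0;.0023 .0004 -.0019 0 0 0 0;.0023 .0004 -.0019 0 0 0 0;.0023 .0004 -.0019 0 0 0 0;.0023 .0004 -.0019 0 0 0 0' | grep -v rot
python3 -m creep '.0021 .0003 -.0022 0 0 0 0;.0021 .0003 -.0022 0 0 0 0;.0021 .0003 -.0022 0 0 0 0;.0021 .0003 -.0022 0 0 0 0' | grep -v rot
```

```text
time: 13.08
tool_pos: [644.6, -56.4, 252.0]
contact_force: [9.8, 2.7, -1.9]
grip_width: 23.2
finger_force: 30.0
time: 13.42
tool_pos: [653.0, -55.2, 243.2]
contact_force: [8.6, 3.2, -3.2]
grip_width: 23.4
finger_force: 30.0
```

```bash
python3 -m creep '.002 .0003 -.0023 0 0 0 0;.002 .0003 -.0023 0 0 0 0;.002 .0003 -.0023 0 0 0 0;.0018 .0003 -.0024 0 0 0 0;.0016 .0002 -.0026 0 0 0 0;.0016 .0002 -.0026 0 0 0 0;.0015 .0002 -.0026 0 0 0 0;.0015 .0002 -.0026 0 0 0 0' | grep -v rot
python3 -m creep '.0006 .0001 -.0014 0 0 0 0;.0006 .0001 -.0014 0 0 0 0;.0006 .0001 -.0014 0 0 0 0;.0006 .0001 -.0014 0 0 0 0' | grep -v rot
```

```text
time: 14.08
tool_pos: [666.5, -53.1, 222.7]
contact_force: [8.6, 3.5, -5.8]
grip_width: 23.0
finger_force: 30.0
time: 14.42
tool_pos: [669.0, -52.7, 217.1]
contact_force: [9.3, 2.3, -5.0]
grip_width: 23.0
finger_force: 30.0
```

```bash
python3 -m creep '.0007 .0001 -.0014 0 0 0 0;.0007 .0001 -.0014 0 0 0 0;.0007 .0001 -.0014 0 0 0 0;.0007 .0001 -.0014 0 0 0 0' | grep -v rot
python3 -m creep '.0006 .0001 -.0014 0 0 0 0;.0006 .0001 -.0014 0 0 0 0' | grep -v rot
```

```text
time: 14.75
tool_pos: [671.3, -52.4, 211.1]
contact_force: [7.7, 2.6, -6.0]
grip_width: 23.5
finger_force: 30.0
time: 14.92
tool_pos: [672.3, -52.2, 208.3]
contact_force: [5.4, 2.6, -3.0]
grip_width: 23.6
finger_force: 30.0
```

```bash
python3 -m creep '.0003 0 -.001 0 0 0 0;0 0 0 0 0 0 0' | grep -v rot
python3 -m creep '.0003 0 -.001 0 0 0 0;0 0 0 0 0 0 0' | grep -v rot
```

```text
time: 15.08
tool_pos: [672.6, -52.2, 207.5]
contact_force: [5.6, 3.5, -4.1]
grip_width: 23.1
finger_force: 30.0
time: 15.25
tool_pos: [672.8, -52.1, 206.8]
contact_force: [5.3, 3.0, -1.7]
grip_width: 23.1
finger_force: 30.0
```

```bash
python3 -m creep '.0003 0 -.001 0 0 0 0;0 0 0 0 0 0 0' | grep -v rot
python3 -m creep '.0002 0 -.0007 0 0 0 0;0 0 0 0 0 0 0;0 0 0 0 0 0 0' | grep -v rot
```

```text
time: 15.42
tool_pos: [673.0, -52.1, 206.0]
contact_force: [4.3, 3.3, -1.2]
grip_width: 23.2
finger_force: 30.0
time: 15.67
tool_pos: [673.1, -52.1, 205.6]
contact_force: [3.6, 4.3, -1.6]
grip_width: 23.3
finger_force: 30.0
```

```bash
python3 -m creep '.0002 0 -.0008 0 0 0 0;0 0 0 0 0 0 0;0 0 0 0 0 0 0' | grep -v rot
python3 -m creep '.0002 0 -.0008 0 0 0 0;0 0 0 0 0 0 0;0 0 0 0 0 0 0' | grep -v rot
python3 -m creep '.0002 0 -.0008 0 0 0 0;0 0 0 0 0 0 0;0 0 0 0 0 0 0' | grep -v rot
```

```text
time: 15.92
tool_pos: [673.3, -52.1, 205.0]
contact_force: [4.4, 3.4, 0.0]
grip_width: 23.2
finger_force: 30.0
time: 16.17
tool_pos: [673.4, -52.0, 204.4]
contact_force: [3.0, 4.3, 1.8]
grip_width: 23.1
finger_force: 30.0
time: 16.42
tool_pos: [673.6, -52.1, 203.7]
contact_force: [2.0, 4.4, 2.4]
grip_width: 23.3
finger_force: 30.0
```

```bash
python3 -m creep '-.0003 -.0003 .001 0 0 0 0;0 0 0 0 0 0 0;0 0 0 0 0 0 0' | grep -v rot
python3 - <<'E'
from h import *
np.save('/tmp/b.npy',np.array([viewer.capture('side'),viewer.capture('top')]))
save('s7',viewer.capture('wrist')[0:260,130:430],None,2)
E
```

```text
time: 16.67
tool_pos: [673.4, -52.1, 204.6]
contact_force: [3.0, 5.9, 2.1]
grip_width: 23.0
finger_force: 30.0
```

View pics/s7.png

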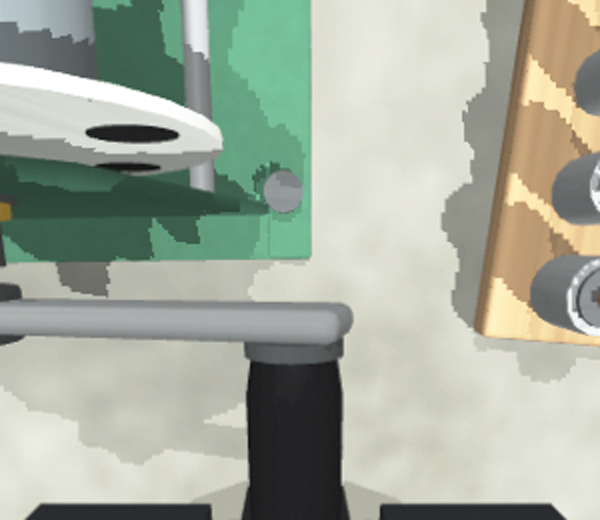

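The wrist crop shows the crank arm near level with the handle straight below the gripper and nothing else near. The spring force has faded smoothly from 8 N to below zero, so the drum is on its rubber stop. I release.

```bash
python3 -m creep '0 .0008 .0003 0 0 0 0;0 0 0 0 0 0 0;0 0 0 0 0 0 0' | grep -v rot
python3 -m creep '0 0 0 0 0 0 27;0 0 0 0 0 0 27;0 0 0 0 0 0 27' | grep -v rot
python3 - <<'E'
from h import *
b=np.load('/tmp/b.npy').astype(int)
n=np.array([viewer.capture('side'),viewer.capture('top')]).astype(int)
d=np.abs(n-b).max(3)
print((d[0,170:310,215:325]>25).sum(),(d[1,170:270,215:335]>25).sum())
E
```

```text
time: 17.07
tool_pos: [673.3, -52.1, 204.8]
contact_force: [3.8, 3.7, 1.2]
grip_width: 23.3
finger_force: 30.0
time: 17.32
tool_pos: [673.0, -52.5, 204.4]
contact_force: [2.8, 3.5, 1.7]
grip_width: 24.7
finger_force: 1.8
21 0
```

```bash
python3 -m creep '0 0 0 0 0 0 45;0 0 0 0 0 0 55;0 0 0 0 0 0 60;0 0 0 0 0 0 60;0 0 0 0 0 0 60' | grep -v rot
python3 - <<'E'
from h import *
b=np.load('/tmp/b.npy').astype(int)
n=np.array([viewer.capture('side'),viewer.capture('top')]).astype(int)
d=np.abs(n-b).max(3)
print((d[0,170:310,215:325]>25).sum(),(d[0,230:310,215:325]>25).sum(),(d[1,170:270,215:335]>25).sum())
E
```

```text
time: 17.83
tool_pos: [672.7, -52.8, 204.3]
contact_force: [-0.6, 0.9, -0.4]
grip_width: 52.6
finger_force: 0.0
430 23 37
```

```bash
python3 -m creep '0 0 .006 0 0 0 60;0 0 .012 0 0 0 60;0 0 .02 0 0 0 60;0 0 .02 0 0 0 60;0 0 .02 0 0 0 60;0 0 .02 0 0 0 60;0 0 .02 0 0 0 60;0 0 .02 0 0 0 60' | grep -v rot
python3 -m creep '0 -.02 .02 0 0 0 60;0 -.02 .02 0 0 0 60;0 -.02 0 0 0 0 60;0 -.015 0 0 0 0 60;0 -.005 0 0 0 0 60;0 0 0 0 0 0 60;0 0 0 0 0 0 60' | grep -v rot
python3 - <<'E'
from h import *
np.set_printoptions(precision=1,suppress=True)
b=np.load('/tmp/b.npy').astype(int)
o=readout.get_obs();i=viewer.camera_info('wrist');w=viewer.capture('wrist')
n=np.array([viewer.capture('side'),viewer.capture('top')]).astype(int);d=np.abs(n-b).max(3)
print((d[0,230:310,215:325]>25).sum())
c=w[20:235,150:420].max(2)<50
k,l,st,ce=cv2.connectedComponentsWithStats(c.astype('uint8'))
for j in range(1,k):
  if st[j,4]>300: u=st[j]+[150,20,0,0,0]; print(u,plane(i,(u[0]+u[2]/2,u[1]+u[3]/2),157))
# red lever tab & pawl in side image
s=n[0][215:260,215:270];
for nm,m in(('red',(s[...,0]>100)&(s[...,1]<60)&(s[...,2]<60)),('yel',(s[...,0]>130)&(s[...,1]>90)&(s[...,2]<80))):
  ys,xs=np.nonzero(m);print(nm,len(xs),xs.mean()+215,ys.mean()+215)
E
```

```text
time: 18.6
tool_pos: [672.7, -52.5, 344.1]
contact_force: [0.0, 0.3, -0.4]
grip_width: 54.8
finger_force: 0.0
time: 19.18
tool_pos: [672.8, -132.1, 381.4]
contact_force: [0.3, 0.2, 0.8]
grip_width: 55.4
finger_force: 0.0
240
[278  67  13  80 798] [667.5 -38.6 157. ]
[292  67   9  80 546] [679.7 -36.9 157. ]
red 113 226.49557522123894 228.30088495575222
yel 21 239.33333333333334 235.0952380952381
```

```bash
python3 -m creep '0 0 0 0 0 0 60;0 0 0 0 0 0 60;0 0 0 0 0 0 60;0 0 0 0 0 0 60;0 0 0 0 0 0 60;0 0 0 0 0 0 60;0 0 0 0 0 0 60;0 0 0 0 0 0 60' | head -1
python3 - <<'E'
from h import *
np.set_printoptions(precision=1,suppress=True)
s=viewer.capture('side')
A=cv2.resize(cv2.cvtColor(cv2.imread('pics/s6.png'),4),(100,75),interpolation=3).astype(int); B=s[200:275,200:300].astype(int)
C=cv2.resize(cv2.cvtColor(cv2.imread('pics/s3.png'),4),(100,75),interpolation=3).astype(int)
for n,I in(('eng',C),('s6',A),('now',B)):
  for m in((I[...,0]>100)&(I[...,1]<60)&(I[...,2]<60),(I[...,0]>140)&(I[...,1]>100)&(I[...,2]<90)&(np.arange(100)>32)):
    ys,xs=np.nonzero(m);print(n,len(xs),xs.mean(),ys.mean(),xs.max(),ys.max())
c=(s[180:290,240:330].max(2)<45).astype('uint8')
k,l,st,ce=cv2.connectedComponentsWithStats(c)
i=viewer.camera_info('wrist');w=ray(i,(290,107))
for j in range(1,k):
  if st[j,4]>20: u=ce[j]+[240,180];print(st[j]+[240,180,0,0,0],u,tri([w,ray(viewer.camera_info('side'),u)]))
E
```

```text
time: 20.0
eng 63 28.365079365079364 32.698412698412696 35 42
eng 29 40.10344827586207 37.03448275862069 51 44
s6 109 26.431192660550458 28.08256880733945 35 42
s6 20 42.35 35.55 51 37
now 113 26.539823008849556 28.20353982300885 35 42
now 20 41.95 35.2 51 37
[260 193  14  14  71] [266.5 199.1] (array([670.6, -41.1, 160.5]), [3.8, 3.8])
[269 241   5   6  22] [271.  243.5] (array([668.4, -37.6, -12.7]), [14.1, 14.1])
```

The pawl is still clear, the lever is still over, and the handle is resting where I left it. I'm handing the job in.

```bash
python3 -c "
from plant import order
print(order.close_job())"
```

```text
the job is handed in; nothing more can be done
None
```

The job is handed in at about 20 s: the lever is at its far stop, the pawl jumped clear on winding up, and the drum was let down in hand to its rubber stop at about 1.3 rad and released; nothing had moved by the last check, 2 s later, and I saw no contact with the other things on the wall.

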